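# Pin two stacked vial racks to the autosampler dock with the carrying rod

## Robot

A 6-joint arm with a two-finger parallel gripper is mounted at the origin on the work surface. World frame = base frame: x ahead of the robot, y to its left, z up, the work surface at z = 0. Lengths are in m, angles in rad, forces in N, time in s.
With the tool pointing down it reaches from about 0.35 to 0.8 m from the base axis. Payload 7.3 kg.
Tool frame: the origin (TCP) lies midway between the tips of the shut fingers; the grasp point (between the pads) lies arm.grip_point_offset behind it (arm.grip_point_offset is the distance from the TCP to the grasp point, in m); z points along the fingers, y is the direction in which the jaws open and shut (so a half turn about z gives the same grasp; the last joint's range is limited). The gripper opens to 85 mm and grips with 20 to 120 N. Pads are 22 mm wide; open, the fingers measure 114 mm over their backs; the gripper's body (76 mm by 85 mm) begins 54 mm behind the grasp point. The pads swing forward as they close: fully open they stand 13 mm farther back than shut.
Start: joints at [-1.491, 0.342, 1.524, -0, 1.275, -0.146], TCP at [0.118, -0.512, 0.206] pointing down, gripper open.
Joint ranges: [-2.53, 2.53], [-0.77, 2.02], [0.04, 2.7], [-1, 4.14], [0.28, 2.66], [-3.11, 3.11]. Speed limits (rad/s): [2.57, 2.57, 3.14, 3.14, 3.14, 3.14].

## Interface

Orientations are given as a 3x3 rotation matrix whose columns are the frame's x, y, z axes.
In Python, from plant import arm, let_go, clamp, vision, ticket gives the robot as it stands. The module is installed in compiled form; this text tells all that it offers. Calls block until the motion is done:
- arm.reach(position, orientation): joint-space move of the TCP to a pose.
- arm.line_to(position, rotation=None, speed=0.15): straight line of the TCP; rotation=None keeps the orientation; speed is the mean speed in m/s.
- arm.set_joints(angles): joint-space move.
- let_go() and clamp(newtons=None): open the fingers fully, or close them until they stop; newtons is the grip in N (None keeps the last).
- arm.wait(seconds).
- arm.inverse_kinematics(position, orientation): joint angles nearest the present ones, or None.
- vision.camera(name): name is "side" or "top"; returns the picture (384x512x3 uint8, blue, green, red); there is no depth.
- vision.camera_params(name): a dict with "fov_y" (degrees; the focal length in pixels is half the picture's height over the tangent of half this angle, whatever the lens; pixels are square), "cx", "cy" (the principal point, pixels), "dist_coeffs" ([k1, k2, p1, p2, k3] as OpenCV has them; the pictures are not rectified), "cam_to_world" (4x4, takes a point from camera to world coordinates). Camera axes: x right, y down, z forward; pixel columns grow to the right and rows downward; lengths in m; the calibration is good to about 2 mm. A picture is of the moment at which its call begins. camera_params takes no time and is no camera call.
A pose or a line that the arm cannot do raises arm.PlanningError and nothing moves.
- ticket.job_done(): hands the job in, once; it reports no verdict.
Trained networks look in the newest picture that a camera, given by its name, has taken for a name from the list of things; names that differ only in an ending like _2 or _b are one class to them, and where a whole thing is asked for, a point or a joint stands for the part that bears it (a point fixed in the world has none). Each returns a list of dicts, best first, with "p" (0 to 1); they miss things now and then, are a little off and sometimes report something else, mostly with a low value. They report only what shows in the picture. A call takes as long as a camera call. They do not tell look-alikes from the thing itself.
- vision.spot_in(query, camera): "box" ([left, top, right, bottom] in pixels, round what is visible of it).
- vision.mark_of(query, camera): "centre" ([column, row] in pixels: a listed point, or the origin of a listed thing).
Readings, each from a call of its own:
- arm.get_time(): time.
- arm.get_joint_pos(): joint angles.
- arm.get_qd(): joint speeds.
- arm.get_joint_torque(): joint torques, N m.
- arm.get_position(): TCP position.
- arm.get_tcp_rot(): TCP orientation.
- arm.get_force(): force on the tool from outside, world axes, zero at the start.
- arm.get_ft_torque(): the same for the moment, N m.
- arm.get_grip_width(): finger opening in m.
Only numpy, scipy, OpenCV 4.12 (cv2) and the standard library are available. Lean on these libraries where they do the work, as an engineer would, in place of code of your own. Each camera call takes 0.05 s, during which the arm holds its last target.

## Task

Put the loose vial rack that has the large centre hole squarely on top of the matching rack already in the white dock, so that their centre holes line up. Then pass the long carrying rod down through both racks into the dock, fully home so that its collar rests flat on the upper rack, and let go.

Things in the scene. Friction and masses are not known exactly. Their poses are not given: they have to be found in the camera images.
- upper_rack: Loose aluminium vial rack flat on the bench: 110 (its x) by 58 (y) by 28 mm high, 0.15 kg, small dark wells at both ends, a round 34 mm hole down through its middle. Origin: centre of the underside, on the hole's axis; z up. A half turn makes no difference. The other rack on the bench, with vials in it and no centre hole, is not needed.
- lower_rack: Identical rack (110 x 58 x 28 mm, 34 mm hole through the middle), loose, lying in the dock's recess. Origin: centre of the underside, on the hole's axis, 30 mm above the bench; its top is 58 mm above the bench. x along the 110 mm side, z up.
- dock: White plastic dock fixed to the bench, 128 (x) by 76 (y) mm, 35 mm high over its thin rim; the lower rack lies on its recess floor, 30 mm above the bench, with about 4 mm play all round. A round 34 mm hole goes from that floor to the bench in its middle. Origin: on the hole's axis at bench height; z up.
- long_rod: Loose rod, 0.2 kg, upright in a 30 mm deep socket of a low grey block, foot on the bench. From the foot: steel shaft 18 mm dia. x 75, collar 54 dia. x 6, black grip 24 dia. x 45 mm; 126 mm in all. Origin: centre of the foot; z up the rod. Home, the foot is 11 mm above the bench. The like rod 90 mm away in the block, 35 mm lower (40 mm shaft), is too short.
Not all that is in view belongs to the job. What is shaped like the long_rod but yellow is not meant. What is shaped like the upper_rack but brown is not meant.

How it is judged:
By the outcome, as a careful person would: the job done as asked, in the order asked, and still so for the second after the job is handed in, with the robot touching nothing.
It also fails if it takes over 56 s, if anything falls off the work surface, if the arm or the gripper's body presses on something with over 40 N, if the wrist force passes 120 N, or if a joint passes its speed limit or range.

## Working session

There is one attempt and no reset: what is moved stays moved. The work goes in short steps, each a Python script; the robot and the scene stay as the last script left them, time stands still between calls to the robot, and variables do not carry over. Pictures are saved under pics/ and viewed, and the job is handed in when it is done.

```bash
mkdir -p pics; ls; python3 - <<'E'
from plant import arm, vision
import cv2, numpy as np
for n in ("top","side"):
    im=vision.camera(n); cv2.imwrite(f"pics/{n}0.png",im)
    p=vision.camera_params(n); print(n,p["fov_y"],p["cx"],p["cy"],p["dist_coeffs"]); print(np.round(p["cam_to_world"],4).tolist())
    for q in ("upper_rack","lower_rack","dock","long_rod"):
        print(q,[(np.round(d["centre"],1).tolist(),round(d["p"],2)) for d in vision.mark_of(q,n)])
print(arm.get_time(),arm.grip_point_offset)
E
```

```text
pics
top 46.732326078252015 259.18539238085884 187.05130993079223 [0.02632864 0.         0.         0.         0.        ]
[[0.0055, -0.9821, 0.1881, 0.2529], [-0.9998, -0.0089, -0.017, 0.0423], [0.0184, -0.188, -0.982, 1.3693], [0.0, 0.0, 0.0, 1.0]]
upper_rack [([119.4, 148.5], 0.77), ([175.8, 160.1], 0.57)]
lower_rack [([273.3, 159.8], 0.61)]
dock [([275.0, 166.1], 0.58)]
long_rod [([383.8, 175.4], 0.66), ([355.9, 187.5], 0.63)]
side 51.99775738240808 254.59742721678046 197.1146035528454 [-0.01700843  0.          0.          0.          0.        ]
[[-0.8171, -0.3176, 0.4811, 0.0223], [-0.5765, 0.4488, -0.6828, 0.7242], [0.001, -0.8353, -0.5498, 0.6392], [0.0, 0.0, 0.0, 1.0]]
upper_rack [([93.7, 297.4], 0.9), ([161.8, 266.9], 0.56)]
lower_rack [([246.1, 198.8], 0.95)]
dock [([246.0, 204.7], 0.93)]
long_rod [([316.6, 159.5], 0.78), ([305.8, 176.4], 0.63)]
0.5 0.0187
```

```bash
python3 - <<'E'
import cv2
a=cv2.imread("pics/top0.png");b=cv2.imread("pics/side0.png")
cv2.imwrite("pics/topz.png",cv2.resize(a[100:250,70:430],None,fx=2.2,fy=2.2,interpolation=cv2.INTER_CUBIC))
cv2.imwrite("pics/sidez.png",cv2.resize(b[80:350,20:400],None,fx=2.1,fy=2.1,interpolation=cv2.INTER_CUBIC))
E
```

```text
(no output)
```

View pics/top0.png

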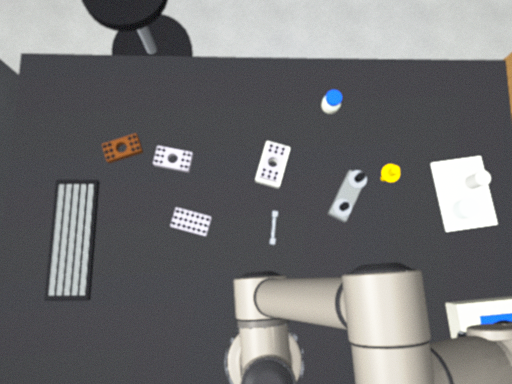

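View pics/topz.png

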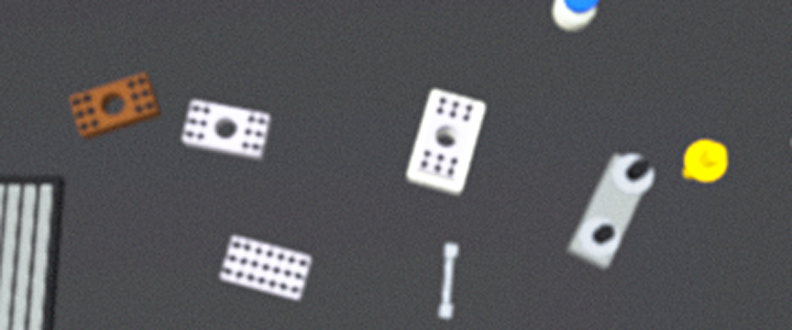

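View pics/sidez.png

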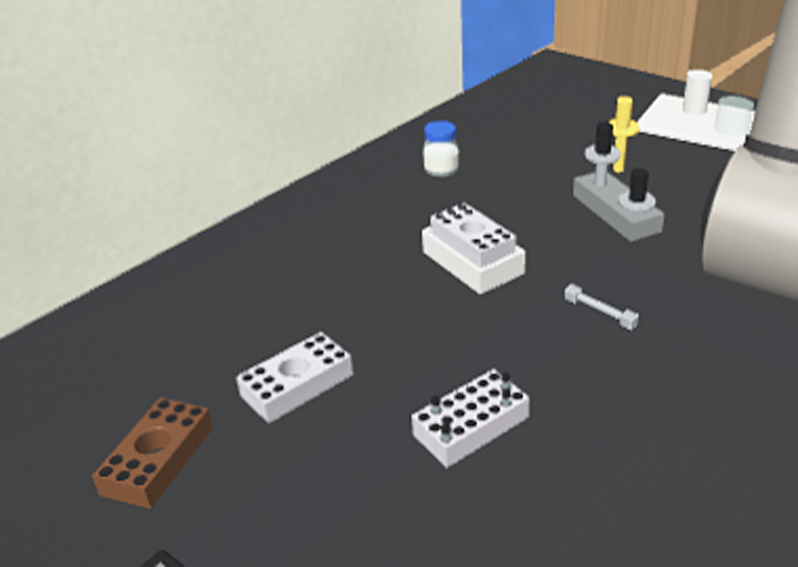

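Several racks are in the top picture: brown (122,147), white with a centre hole (173,158), vials without a hole (191,221), and one in the dock (273,160). The loose white one at (173,158) fits upper_rack. For the rods, the taller one at the far end of the block (357,178) fits long_rod. The one at (345,205) is short, and (390,173) is yellow. Next I'll confirm these in a crop and fit the poses.

```bash
cat > h.py <<'E'
import numpy as np, cv2
from plant import vision
class Cam:
    def __init__(s,n):
        p=vision.camera_params(n); f=192/np.tan(np.radians(p["fov_y"]/2))
        s.K=np.array([[f,0,p["cx"]],[0,f,p["cy"]],[0,0,1.]]); s.d=np.array(p["dist_coeffs"],float)
        M=np.linalg.inv(np.array(p["cam_to_world"])); s.r=cv2.Rodrigues(M[:3,:3])[0]; s.t=M[:3,3]; s.C=np.array(p["cam_to_world"])
    def proj(s,P): return cv2.projectPoints(np.asarray(P,float).reshape(-1,3),s.r,s.t,s.K,s.d)[0].reshape(-1,2)
    def back(s,px,z):
        u=cv2.undistortPoints(np.asarray(px,float).reshape(-1,1,2),s.K,s.d).reshape(-1,2)
        D=np.c_[u,np.ones(len(u))]@s.C[:3,:3].T; o=s.C[:3,3]
        return o+D*((z-o[2])/D[:,2])[:,None]
E
python3 - <<'E'
import cv2,numpy as np
from h import *
T,S=Cam("top"),Cam("side")
for q,px,sx,z in (("upper",(173,158),(161,257),.028),("lower",(273,160.5),(246,189),.058),("rodtop",(361,176),(307,140),.126),("rodS",(345,205),(324,163),.091)):
    print(q,T.back(px,z).round(3),S.back(sx,z).round(3))
a=cv2.imread("pics/top0.png");b=cv2.imread("pics/side0.png")
c=[(a,150,140),(a,250,135),(a,325,160),(b,130,235),(b,215,170),(b,280,130)]
t=[cv2.resize(i[y:y+60,x:x+66],(264,240),interpolation=cv2.INTER_NEAREST) for i,x,y in c]
cv2.imwrite("pics/crops.png",np.vstack([np.hstack(t[:3]),np.hstack(t[3:])]))
E
```

```text
upper [[0.599 0.287 0.028]] [[0.588 0.294 0.028]]
lower [[ 0.587 -0.022  0.058]] [[ 0.574 -0.017  0.058]]
rodtop [[ 0.526 -0.271  0.126]] [[ 0.523 -0.264  0.126]]
rodS [[ 0.447 -0.23   0.091]] [[ 0.441 -0.222  0.091]]
```

View pics/crops.png

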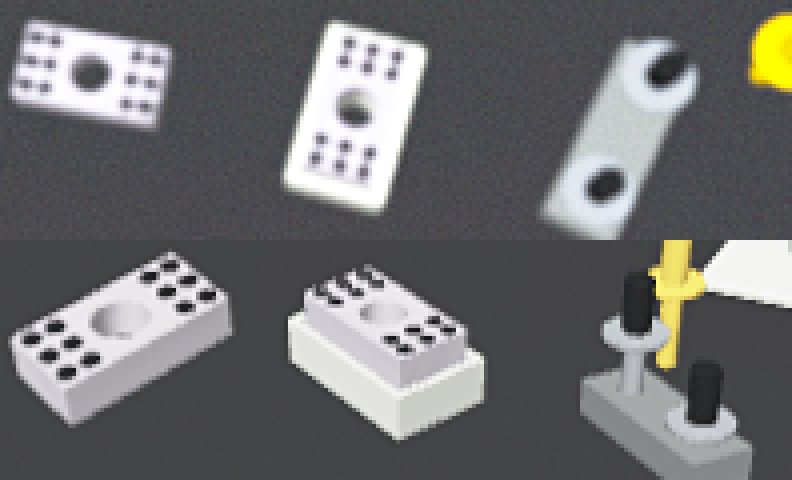

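The crops confirm both choices: the white rack with the hole at (173,158), and the tall black-gripped rod at (361,176). Next is a silhouette and wells fit for exact poses.

```bash
cat > fit.py <<'E'
from h import *
from scipy.optimize import least_squares
def box(x,y,yaw,lx,ly,z0,z1):
    c,s=np.cos(yaw),np.sin(yaw)
    return np.array([[x+c*a-s*b,y+s*a+c*b,z] for a in(-lx/2,lx/2) for b in(-ly/2,ly/2) for z in(z0,z1)])
def contour(mask,seed):
    n,l,st,_=cv2.connectedComponentsWithStats(mask.astype(np.uint8)); k=l[seed[1],seed[0]]
    assert k>0
    m=(l==k).astype(np.uint8); cs,_=cv2.findContours(m,cv2.RETR_EXTERNAL,cv2.CHAIN_APPROX_NONE)
    return max(cs,key=cv2.contourArea)
def subpix(gray,thr,seed):
    # 8x upsampled threshold contour -> sub-pixel outline
    x,y=seed; w=45; x0,y0=max(0,x-w),max(0,y-w); g=gray[y0:y+w,x0:x+w]; k=8
    G=cv2.resize(g,None,fx=k,fy=k,interpolation=cv2.INTER_LINEAR)
    G=(G>thr)
    n,l,st,_=cv2.connectedComponentsWithStats(G.astype(np.uint8))
    lab=np.argmax([0]+[a for a in st[1:,4]]) if True else 0
    sd=l[(y-y0)*k-3*k:(y-y0)*k+3*k,(x-x0)*k-12*k:(x-x0)*k+12*k].ravel(); sd=sd[sd>0]; lab=np.bincount(sd).argmax()
    cs,_=cv2.findContours((l==lab).astype(np.uint8),cv2.RETR_EXTERNAL,cv2.CHAIN_APPROX_NONE)
    c=max(cs,key=cv2.contourArea).reshape(-1,2).astype(float)
    return (c+.5)/k-.5+[x0,y0]
def fit(obs,dims,p0):
    """obs: list of (cam,contour); silhouette hull of the boxes"""
    def res(p):
        r=[]
        for cam,c in obs:
            P=np.vstack([box(p[0],p[1],p[2],*d) for d in dims])
            h=cv2.convexHull(cam.proj(P).astype(np.float32))
            # signed distances, 60 strided points
            r+= [cv2.pointPolygonTest(h,(float(a),float(b)),True) for a,b in c[::max(1,len(c)//150)]]
        return np.array(r)
    s=least_squares(res,p0,loss="soft_l1",f_scale=.5,diff_step=1e-4,x_scale=[.01,.01,.1])
    return s.x,np.sqrt(np.mean(res(s.x)**2))
E
python3 - <<'E'
from fit import *
T,S=Cam("top"),Cam("side")
a=cv2.imread("pics/top0.png").min(2);b=cv2.imread("pics/side0.png").min(2)
print("lev",a[158,162],a[180,160],b[262,170],b[280,160],b[300,220])
R=[(.11,.058,0,.028)]
ct=subpix(a,150,(173,158)); cs=subpix(b,120,(161,262))
print(len(ct),len(cs),ct.min(0),ct.max(0),cs.min(0),cs.max(0))
p0=[.595,.29,1.4]
for nm,o in(("top",[(T,ct)]),("side",[(S,cs)]),("both",[(T,ct),(S,cs)])):
    for y0 in (1.4,):
        print("upper",nm,*[np.round(v,4) for v in fit(o,R,p0)])
D=[(.128,.076,0,.035)]
ct=subpix(a,150,(273,160)); cs=subpix(b,120,(246,195))
print(len(ct),len(cs),ct.min(0),ct.max(0),cs.min(0),cs.max(0))
D2=D+[(.11,.058,.03,.058)]
for nm,o in(("top",[(T,ct)]),("side",[(S,cs)]),("both",[(T,ct),(S,cs)])):
    print("dock",nm,*[np.round(v,4) for v in fit(o,D2,[.58,-.02,-.25])])
E
```

```text
lev 238 74 166 69 68
914 1026 [152.3125 144.9375] [192.0625 170.9375] [132.0625 237.4375] [187.4375 280.6875]
upper top [0.6022 0.2904 1.3875] 0.8076
upper side [0.5994 0.2877 1.385 ] 0.2658
upper both [0.6004 0.2881 1.3832] 0.6742
1025 1334 [254.3125 139.9375] [290.3125 187.4375] [220.4375 176.1875] [269.8125 219.6875]
dock top [ 0.5863 -0.0219 -0.2748] 0.8286
dock side [ 0.5809 -0.0206 -0.2683] 1.6255
dock both [ 0.5838 -0.0221 -0.2725] 1.4813
```

```bash
cat > wells.py <<'E'
from fit import *
def wells(img,cam,p,ztop,lx=.11,ly=.058,thr=None,k=8,lo=.0,hi=0):
    # rectify the top face to a metric patch, 0.25 mm/px; origin p
    n=0.00025; W,H=int(.14/n),int(.09/n)
    u,v=np.meshgrid((np.arange(W)-W/2+.5)*n,(np.arange(H)-H/2+.5)*n)
    c,s=np.cos(p[2]),np.sin(p[2])
    P=np.stack([p[0]+c*u-s*v,p[1]+s*u+c*v,np.full_like(u,ztop)],-1)
    q=cam.proj(P).reshape(H,W,2).astype(np.float32)
    return cv2.remap(img,q[...,0],q[...,1],cv2.INTER_CUBIC),n
E
python3 - <<'E'
from wells import *
T,S=Cam("top"),Cam("side")
a=cv2.imread("pics/top0.png");b=cv2.imread("pics/side0.png")
o=[]
for nm,p,z in(("upper",[.6004,.2881,1.384],.028),("lower",[.5838,-.0221,-.272],.058)):
    row=[]
    for cn,cam,im in(("top",T,a),("side",S,b)):
        w,n=wells(im.min(2),cam,p,z); row.append(cv2.resize(w,None,fx=.7,fy=.7))
        H,W=w.shape
        bh=cv2.morphologyEx(w,cv2.MORPH_BLACKHAT,cv2.getStructuringElement(cv2.MORPH_ELLIPSE,(45,45)))
        cs,_=cv2.findContours((bh>0.45*np.percentile(bh,99)).astype(np.uint8),0,1)
        pts=[]
        for c in cs:
            m=cv2.moments(c)
            if m["m00"]*n*n<6e-6: continue
            x,y=(m["m10"]/m["m00"]-W/2+.5)*n*1e3,(m["m01"]/m["m00"]-H/2+.5)*n*1e3
            if 15<abs(x)<52 and abs(y)<27: pts.append((x,y))
        pts=np.array(pts)
        print(nm,cn,len(pts),"centroid mm",pts.mean(0).round(1)); print(pts[np.argsort(pts[:,0])].round(0).astype(int).tolist())
    o.append(np.hstack(row))
cv2.imwrite("pics/rect.png",np.vstack(o))
E
```

```text
upper top 12 centroid mm [0.9 0.2]
[[-47, 0], [-46, 19], [-46, -19], [-32, 20], [-31, -19], [-31, 0], [33, 19], [33, 0], [34, -19], [48, 0], [48, -19], [48, 19]]
upper side 12 centroid mm [-0.9  1.5]
[[-48, 21], [-48, 1], [-48, -17], [-33, -17], [-33, 1], [-33, 20], [31, -17], [31, 20], [31, 1], [46, 1], [46, -17], [46, 20]]
lower top 12 centroid mm [-0.   1.3]
[[-47, 1], [-47, -17], [-47, 20], [-32, 1], [-32, -18], [-32, 20], [32, 20], [32, 2], [33, -18], [46, 1], [47, -18], [47, 20]]
lower side 9 centroid mm [-14.1  -0.7]
[[-48, -19], [-48, 19], [-48, -1], [-34, 18], [-33, -1], [-33, -20], [38, 19], [39, -20], [40, -1]]
```

View pics/rect.png

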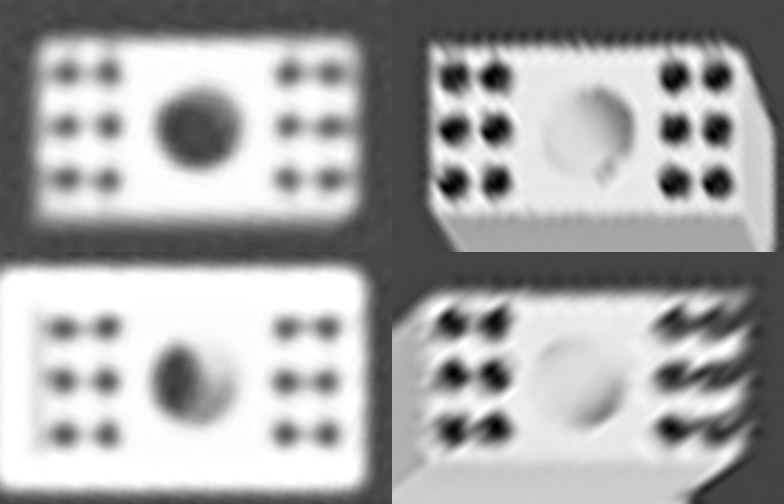

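```bash
cat > rod.py <<'E'
from fit import *
def cyl(x,y,r,z0,z1):
    t=np.linspace(0,2*np.pi,40,endpoint=False)
    return np.array([[x+r*np.cos(a),y+r*np.sin(a),z] for a in t for z in(z0,z1)])
def dark(g,thr,seed,w=20,k=8):
    x,y=seed; G=cv2.resize(g[y-w:y+w,x-w:x+w],None,fx=k,fy=k,interpolation=cv2.INTER_LINEAR)<thr
    n,l,st,ce=cv2.connectedComponentsWithStats(G.astype(np.uint8)); lab=l[w*k,w*k]; assert lab
    return (ce[lab]+.5)/k-.5+[x-w,y-w], st[lab,4]/k/k, st[lab]
def cent(cam,P):
    h=cv2.convexHull(cam.proj(P).astype(np.float32)); m=cv2.moments(h); return np.array([m["m10"]/m["m00"],m["m01"]/m["m00"]]),m["m00"]
def solve(obs,z0=.081,z1=.126,r=.012,p0=(.524,-.267)):
    f=lambda p:np.concatenate([cent(c,cyl(p[0],p[1],r,z0,z1))[0]-o for c,o in obs])
    s=least_squares(f,p0,diff_step=1e-4); return s.x,s.fun.round(2),[round(cent(c,cyl(*s.x,r,z0,z1))[1]) for c,_ in obs]
E
python3 - <<'E'
from rod import *
T,S=Cam("top"),Cam("side")
a=cv2.imread("pics/top0.png").max(2);b=cv2.imread("pics/side0.png").max(2)
print(T.proj([[.525,-.268,.1]]),S.proj([[.525,-.268,.1]]))
for ta in(45,55):
    ct,At,_=dark(a,ta,(360,177)); cs,As,_=dark(b,45,(306,147))
    print(ct,At,cs,As)
    for o in([(T,ct)],[(S,cs)],[(T,ct),(S,cs)]): x,f,A=solve(o); print(x.round(4),f,A)
E
```

```text
[[357.69857788 178.21158551]] [[306.58792389 147.08439379]]Traceback (most recent call last):
  File "<stdin>", line 6, in <module>
  File "rod.py", line 7, in dark
    n,l,st,ce=cv2.connectedComponentsWithStats(G.astype(np.uint8)); lab=l[w*k,w*k]; assert lab
                                                                                           ^^^
AssertionError
```

```bash
python3 - <<'E'
from rod import *
T,S=Cam("top"),Cam("side")
a=cv2.imread("pics/top0.png").max(2);b=cv2.imread("pics/side0.png").max(2)
print(a[170:186,350:370]); print(b[136:158,300:314])
def t(ta,tb,sa,sb):
    ct,At,_=dark(a,ta,sa); cs,As,_=dark(b,tb,sb)
    print(ct,At,cs,As)
    for o in([(T,ct)],[(S,cs)],[(T,ct),(S,cs)]): x,f,A=solve(o); print(x.round(4),f,A)
for ta in (60,65):
  try: t(ta,50,(359,176),(306,145))
  except AssertionError: print("no")
E
```

```text
[[150 140 130 138 167 189 200 203 191 172 146 111  86  84  77  74  81  78
   83  84]
 [191 190 194 207 226 234 240 240 227 199 167 127 102  80  85  75  76  78
   82  74]
 [211 222 232 236 239 242 240 233 209 181 141 109  90  84  75  80  79  79
   77  82]
 [227 234 239 240 242 240 232 199 151 108  83  78  71  57  65  75  78  81
   83  78]
 [232 239 240 239 237 232 200 148  91  64  58  53  56  47  60  78  79  75
   81  74]
 [235 239 239 241 236 200 145  87  55  49  50  47  50  56  67  87  89  82
   79  75]
 [238 238 238 238 210 149  87  53  50  52  48  52  53  54  91 122 128 100
   74  78]
 [238 239 239 227 178  98  54  42  56  54  54  47  56  72 122 168 165 118
   76  76]
 [240 239 239 226 154  73  36  37  49  51  51  46  69 112 167 210 196 133
   82  79]
 [240 240 238 226 162  82  29  30  37  39  44  74 111 163 212 234 210 136
   86  75]
 [239 240 239 231 187 116  62  34  41  53  88 124 168 213 236 237 204 132
   82  79]
 [237 240 241 239 220 170 117  93  95 116 155 191 222 236 242 234 189 119
   76  74]
 [236 239 240 240 235 223 186 165 174 192 217 233 239 241 244 232 173 101
   76 
[... 1252 characters left out ...]
11 210 212]
 [209 208 209 216 152 109 109  81  74 136 157 209 208 210]
 [205 212 206 210 213 186 187 164 159 214 213 209 210 212]
 [181 205 196 206 211 213 218 220 211 207 212 209 209 194]
 [121 152 171 202 206 208 212 213 199 199 207 195 195 157]
 [ 65  81 127 164 179 190 183 181 179 169 155 146 163 218]]
[359.44832634 176.82653005] 35.359375 [307.13737678 145.37672725] 88.765625
[ 0.5282 -0.2721] [-0. -0.] [92]
[ 0.526  -0.2727] [ 0. -0.] [124]
[ 0.5272 -0.2725] [ 0.14  0.33 -0.38 -0.07] [92, 124]
[359.59578431 176.7072549 ] 39.84375 [307.13737678 145.37672725] 88.765625
[ 0.5285 -0.2725] [ 0. -0.] [92]
[ 0.526  -0.2727] [ 0. -0.] [124]
[ 0.5275 -0.2729] [ 0.13  0.36 -0.39 -0.14] [92, 124]
```

```bash
cat >> h.py <<'E'
def Rz(yaw):  # tool down, tool y axis at angle yaw in plane
    y=np.array([np.cos(yaw),np.sin(yaw),0]); z=np.array([0,0,-1.]); return np.c_[np.cross(y,z),y,z]
E
python3 - <<'E'
from h import *
from plant import arm
for nm,p,a in(("pick",(.5996,.2883),1.384+np.pi/2),("place",(.5835,-.0217),-.272+np.pi/2),("rod",(.527,-.2725),0),("rod",(.527,-.2725),1.57)):
    for k in(0,1):
        for z in (0,.25):
            q=arm.inverse_kinematics([*p,z],Rz(a+k*np.pi)); print(nm,k,z,None if q is None else np.round(q,2))
E
```

```text
pick 0 0 [ 0.33  0.8   1.33 -0.    1.02 -2.62]
pick 0 0.25 [ 0.33  0.59  1.   -0.    1.55 -2.62]
pick 1 0 [ 0.33  0.8   1.33 -0.    1.02  0.52]
pick 1 0.25 [ 0.33  0.59  1.   -0.    1.55  0.52]
place 0 0 [-0.17  0.68  1.59 -0.    0.88 -1.47]
place 0 0.25 [-0.17  0.42  1.28 -0.    1.44 -1.47]
place 1 0 [-0.17  0.68  1.59 -0.    0.88  1.67]
place 1 0.25 [-0.17  0.42  1.28 -0.    1.44  1.67]
rod 0 0 [-0.61  0.69  1.56 -0.    0.89 -0.61]
rod 0 0.25 [-0.61  0.44  1.25 -0.    1.45 -0.61]
rod 1 0 [-0.61  0.69  1.56 -0.    0.89  2.54]
rod 1 0.25 [-0.61  0.44  1.25 -0.    1.45  2.54]
rod 0 0 [-0.61  0.69  1.56 -0.    0.89 -2.18]
rod 0 0.25 [-0.61  0.44  1.25 -0.    1.45 -2.18]
rod 1 0 [-0.61  0.69  1.56 -0.    0.89  0.97]
rod 1 0.25 [-0.61  0.44  1.25 -0.    1.45  0.97]
```

```bash
python3 - <<'E'
from h import *
from plant import arm,clamp,vision
R=Rz(1.384+1.5*np.pi)
arm.reach([.5996,.2883,.13],R)
print(arm.get_time(),arm.get_position())
arm.line_to([.5996,.2883,.0],speed=.12)
print(arm.get_force().round(1) if hasattr(arm.get_force(),'round') else arm.get_force())
clamp(50); print("w",arm.get_grip_width(),arm.get_force())
arm.line_to([.5996,.2883,.14],speed=.12)
print("w",arm.get_grip_width(),arm.get_force(),arm.get_ft_torque(),arm.get_time())
for n in("top","side"): cv2.imwrite(f"pics/{n}1.png",vision.camera(n))
a=cv2.imread("pics/side1.png"); t=cv2.imread("pics/top1.png")
cv2.imwrite("pics/lift.png",np.hstack([cv2.resize(a[130:290,60:220],(400,400)),cv2.resize(t[80:240,90:250],(400,400))]))
E
```

```text
3.775 [0.60001716 0.28739259 0.13012107]
[0.7 0.4 0.3]
w 0.0003591276972904562 [-0.00500981  0.62963269  0.76444489]
w -0.0002472458316824664 [ 0.46456795 -0.81208169 -0.83683572] [ 0.0023203  -0.01392311  0.03457939] 7.0917
```

View pics/lift.png

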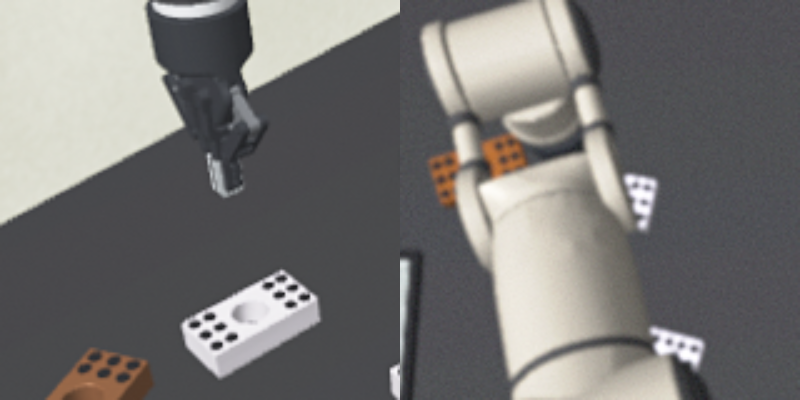

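```bash
python3 - <<'E'
from h import *
from plant import arm
S=Cam("side"); p=arm.get_position(); print(p,arm.get_tcp_rot().round(3).tolist()); print(S.proj([p]),S.proj([[.5996,.2883,.028]]),S.proj([[p[0],p[1],.1]]))
E
python3 - <<'E'
import cv2,numpy as np
a=cv2.imread("pics/side0.png");b=cv2.imread("pics/side1.png")
cv2.imwrite("pics/cmp.png",np.hstack([cv2.resize(i[190:290,60:220],(400,250)) for i in(a,b)]))
E
```

```text
[0.59920098 0.28812395 0.13901162] [[0.186, 0.983, -0.002], [0.983, -0.186, -0.001], [-0.001, -0.001, -1.0]]
[[152.62742436 215.07363275]] [[159.24940405 253.84118144]] [[155.12138585 229.32804711]]
```

View pics/cmp.png

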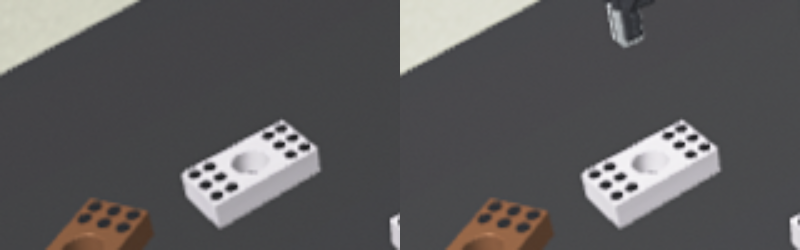

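The jaws closed on nothing. In the side picture the visible fingertips are at about (150,208), while the TCP projects to (153,215). So the tips appear to sit about 20 mm higher than the TCP model says. I'll check this before grasping again.

```bash
python3 - <<'E'
from h import *
from plant import arm
S=Cam("side"); p=np.array(arm.get_position())
a=cv2.imread("pics/side1.png"); k=8; x0,y0=110,160
b=cv2.resize(a[y0:y0+70,x0:x0+90],None,fx=k,fy=k,interpolation=cv2.INTER_CUBIC)
for dz in(0,.0187,.03):
    q=(S.proj([p+[0,0,dz]])[0]-[x0,y0]+.5)*k; cv2.circle(b,tuple(int(v) for v in q),4,(0,0,255),-1)
cv2.imwrite("pics/tip.png",b)
E
```

```text
(no output)
```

View pics/tip.png

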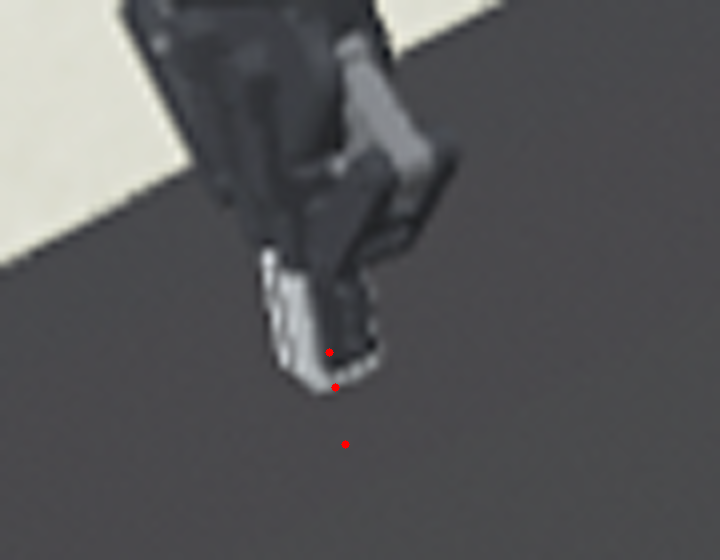

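```bash
python3 - <<'E'
from h import *
from plant import arm,clamp,vision,let_go
let_go()
arm.line_to([.5996,.2883,.0],speed=.15); print(arm.get_force())
arm.line_to([.5996,.2883,-.012],speed=.05); print(arm.get_force())
arm.line_to([.5996,.2883,-.018],speed=.05); print(arm.get_force(),arm.get_position())
clamp(50); w=arm.get_grip_width();print("w",w,arm.get_force(),arm.get_time())
if w>.05:
    arm.line_to([.5996,.2883,.12],speed=.12)
    print("w",arm.get_grip_width(),arm.get_force(),arm.get_ft_torque(),arm.get_time(),arm.get_position())
cv2.imwrite("pics/side2.png",vision.camera("side"))
a=cv2.imread("pics/side2.png")
cv2.imwrite("pics/lift2.png",cv2.resize(a[130:290,60:220],None,fx=4,fy=4)[:600])
E
```

```text
[0.16648874 0.34896823 0.45894564]
[-1.00024838 -0.11584776 -0.2156295 ]
[-0.36741423 -0.18760175  0.56037446] [ 0.59928703  0.2881904  -0.01848547]
w 0.0568939533026667 [ 0.21211474 -0.79234462  2.53914925] 10.0917
w 0.0567389879199579 [ 0.44269002  0.54918477 -2.05111131] [ 0.02080402  0.01023778 -0.04596593] 11.3917 [0.59904699 0.28809595 0.11895785]
```

View pics/lift2.png

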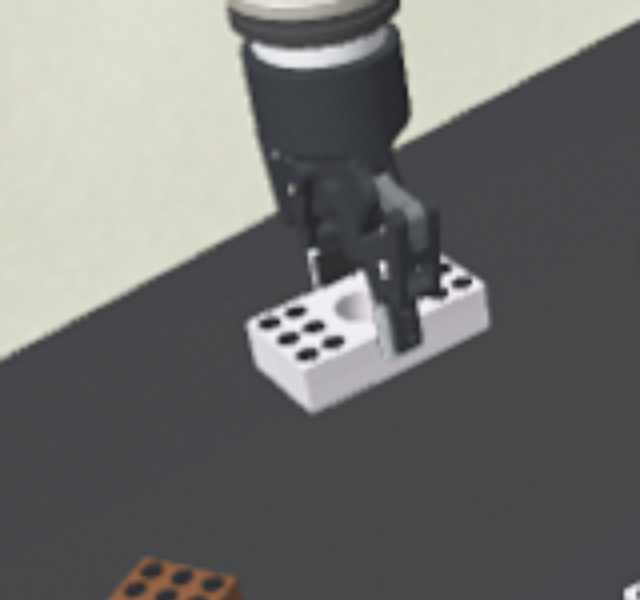

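```bash
python3 - <<'E'
from wells import *
from h import Rz
from plant import arm,vision
R=Rz(-.272+1.5*np.pi)
arm.reach([.5835,-.0217,.10],R); 
arm.line_to([.5835,-.0217,.06],speed=.1); arm.wait(.2)
p=arm.get_position(); Rt=arm.get_tcp_rot(); print(p,Rt.round(3).tolist(),arm.get_grip_width(),arm.get_time())
a=vision.camera("side"); cv2.imwrite("pics/side3.png",a)
S=Cam("side"); zt=p[2]+.0185+.028
w,n=wells(a.min(2),S,[.5827,-.0225,-.272],zt)
g=cv2.cvtColor(w,cv2.COLOR_GRAY2BGR); H,W=w.shape
for x in(-.047,-.0323,.0323,.047):
    for y in(-.0188,0,.0188): cv2.circle(g,(int(x/n+W/2),int(y/n+H/2)),3,(0,0,255),-1)
cv2.imwrite("pics/hov.png",np.vstack([g,cv2.resize(a[130:240,200:300],(g.shape[1],240))])[:600])
E
```

```text
[ 0.58405088 -0.0217053   0.06078648] [[0.963, -0.268, 0.002], [-0.268, -0.963, -0.0], [0.002, -0.0, -1.0]] 0.05702557026668114 13.375
```

View pics/hov.png

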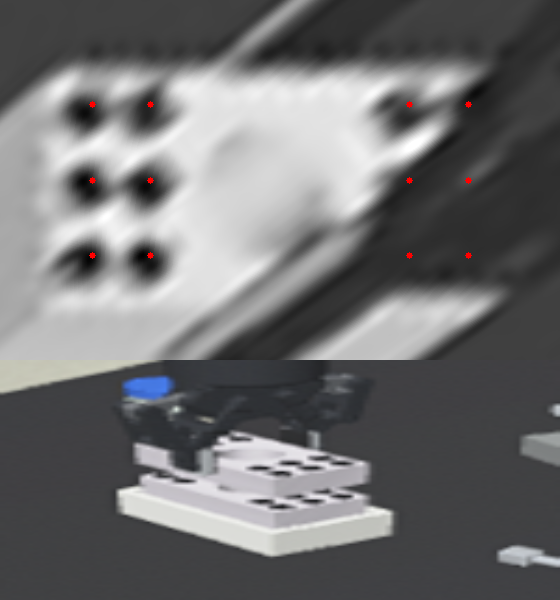

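```bash
python3 -c "
import cv2
a=cv2.imread('pics/side3.png');cv2.imwrite('pics/hov2.png',cv2.resize(a[130:240,190:320],None,fx=5,fy=5,interpolation=cv2.INTER_CUBIC))"
```

```text
(no output)
```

View pics/hov2.png

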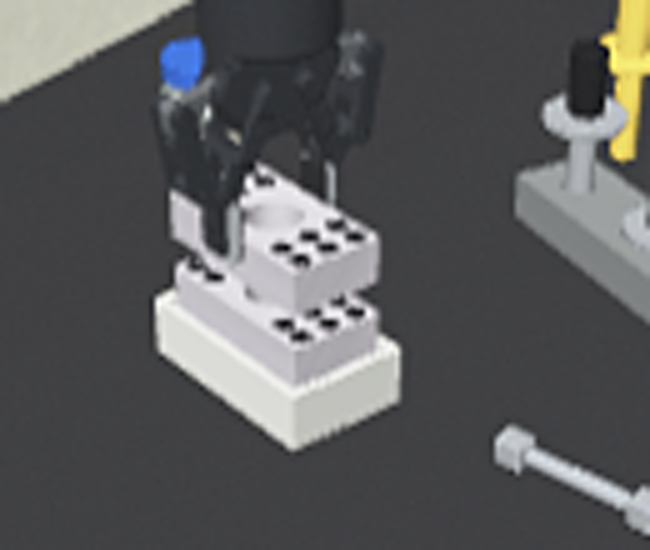

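```bash
python3 - <<'E'
from wells import *
from plant import arm,vision
x,y=.5835,-.0217
z=.042; arm.line_to([x,y,z],speed=.08); f0=arm.get_force()[2]; print(f0)
for i in range(8):
    z-=.001; arm.line_to([x,y,z],speed=.05); f=arm.get_force()
    if f[2]-f0>4: break
print(z,f,arm.get_position(),arm.get_grip_width(),arm.get_time())
a=vision.camera("side"); cv2.imwrite("pics/side4.png",a)
S=Cam("side")
w,n=wells(a.min(2),S,[.5827,-.0225,-.272],.086)
g=cv2.cvtColor(w,cv2.COLOR_GRAY2BGR); H,W=w.shape
for X in(-.047,-.0323,.0323,.047):
    for Y in(-.0188,0,.0188): cv2.circle(g,(int(X/n+W/2),int(Y/n+H/2)),2,(0,0,255),-1)
cv2.imwrite("pics/con.png",np.vstack([g,cv2.resize(a[150:240,210:290],(g.shape[1],240))])[:360])
cv2.imwrite('pics/con2.png',cv2.resize(a[130:240,190:320],None,fx=5,fy=5,interpolation=cv2.INTER_CUBIC))
E
```

```text
-1.8554179910025228
0.04 [-1.53461664 -1.48081314  3.35416127] [ 0.58370328 -0.02171541  0.04045624] 0.056919587255602394 14.3
```

View pics/con.png

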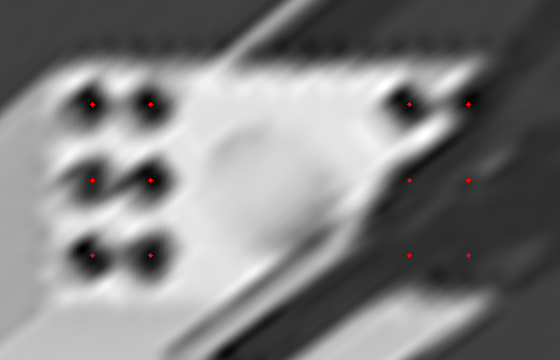

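View pics/con2.png

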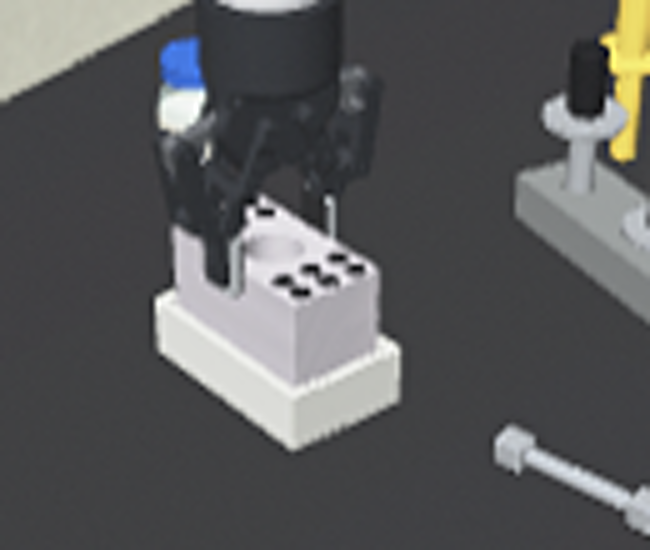

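Contact occurred at the expected height. The upper rack's wells lie on the lower rack's grid within about 0.5 mm, and the near faces are flush. Next I release and go to the rod.

```bash
python3 - <<'E'
from wells import *
from plant import arm,vision,let_go
let_go()
arm.line_to([.5835,-.0217,.17],speed=.2)
arm.reach([.527,-.2725,.15],Rz(0.0)); arm.wait(.1)
print(arm.get_position(),arm.get_time(),arm.get_force())
S,T=Cam("side"),Cam("top")
for n in("top","side"): cv2.imwrite(f"pics/{n}5.png",vision.camera(n))
a=cv2.imread("pics/side5.png");t=cv2.imread("pics/top5.png")
w1,n=wells(a.min(2),S,[.5827,-.0225,-.272],.086); w2,n=wells(t.min(2),T,[.5842,-.0208,-.272],.086)
g=cv2.cvtColor(np.vstack([w1[40:-30],w2[40:-30]]),cv2.COLOR_GRAY2BGR); H,W=w1.shape
for X in(-.047,-.0323,.0323,.047):
    for Y in(-.0188,0,.0188):
        for o in(0,H-70): cv2.circle(g,(int(X/n+W/2),int(Y/n+H/2)-40+o),2,(0,0,255),-1)
cv2.imwrite("pics/plc.png",g[:600])
cv2.imwrite("pics/v5.png",np.hstack([cv2.resize(a[90:210,200:340],None,fx=3.4,fy=3.4),cv2.resize(t[120:240,290:370],(272,408))])[:,:790])
E
```

```text
[ 0.52714816 -0.27213535  0.14993699] 17.6167 [0.23270341 0.00983985 0.22078802]
```

View pics/plc.png

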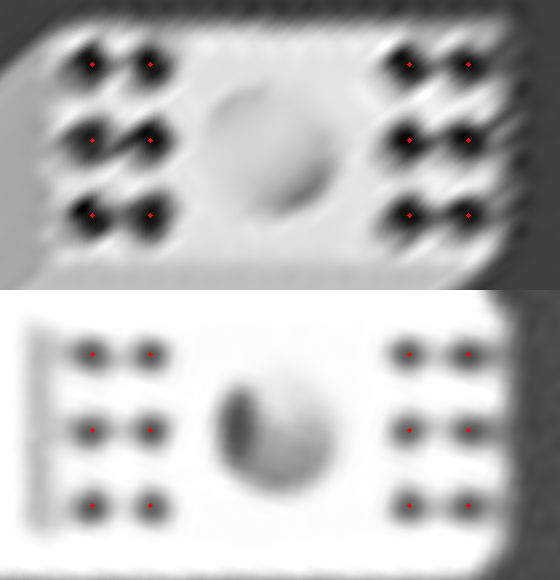

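View pics/v5.png

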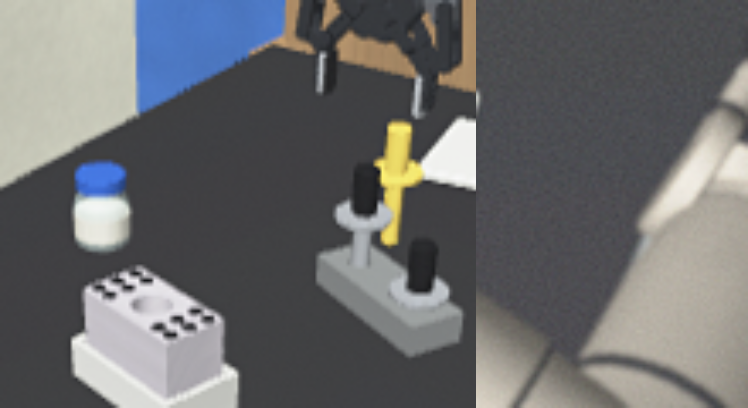

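The stack lines up in both views, with all 12 wells on the lower rack's predicted grid. The open jaws are above the long rod at side (306,145). Next I grasp it.

```bash
python3 - <<'E'
from h import *
from plant import arm,vision,clamp
x,y=.527,-.2725
arm.line_to([x,y,.09],speed=.12); print(arm.get_force())
arm.line_to([x,y,.067],speed=.08); print(arm.get_force(),arm.get_position())
clamp(60); arm.wait(.1); print(arm.get_grip_width(),arm.get_force(),arm.get_ft_torque(),arm.get_time())
a=vision.camera("side"); cv2.imwrite("pics/side6.png",a)
cv2.imwrite('pics/g6.png',cv2.resize(a[90:200,250:370],None,fx=5,fy=5,interpolation=cv2.INTER_CUBIC))
E
```

```text
[-0.1963644   0.19708901  0.9261127 ]
[-0.17841129  0.72840924 -0.76863638] [ 0.52701169 -0.27249847  0.06705776]
0.022454296213378855 [-1.27407797 -0.32800625  4.04074667] [0.07107921 0.26927899 0.02257728] 19.4917
```

View pics/g6.png

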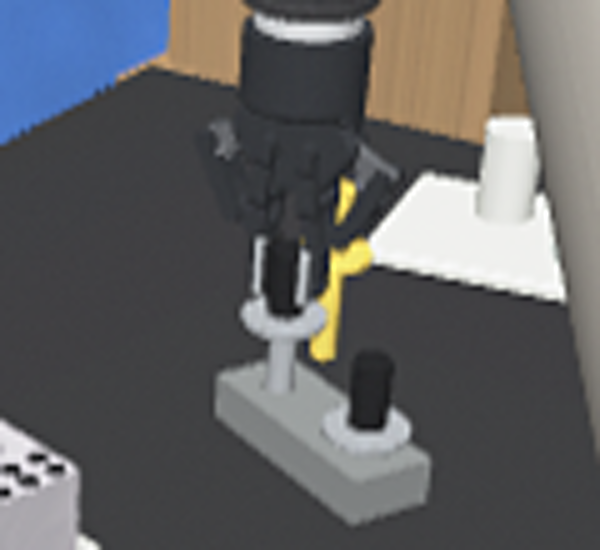

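```bash
python3 - <<'E'
from h import *
from plant import arm,vision,clamp
x,y=.527,-.2725
arm.line_to([x,y,.19],speed=.12); print(arm.get_grip_width(),arm.get_force(),arm.get_ft_torque())
q=arm.inverse_kinematics([.5835,-.0217,.19],Rz(0.0)); print(np.round(q,2),np.round(arm.get_joint_pos(),2))
arm.reach([.5835,-.0217,.19],Rz(0.0)); arm.wait(.2)
print(arm.get_position(),arm.get_grip_width(),arm.get_tcp_rot()[:,2],arm.get_time())
for n in("top","side"): cv2.imwrite(f"pics/{n}7.png",vision.camera(n))
a=cv2.imread("pics/side7.png");t=cv2.imread("pics/top7.png")
cv2.imwrite('pics/g7.png',np.hstack([cv2.resize(a[80:230,190:310],(480,600),interpolation=cv2.INTER_CUBIC),cv2.resize(t[110:230,240:300],(300,600))]))
E
```

```text
0.022558293836462642 [-0.65472402  0.46857047 -1.72052585] [0.02423687 0.00601951 0.00260182]
[-0.17  0.46  1.38 -0.    1.3  -0.17] [-0.61  0.48  1.35  0.    1.31 -0.61]
[ 0.58349573 -0.02322062  0.18992049] 0.02223364430669886 [-6.52656837e-05 -1.80801014e-04 -9.99999982e-01] 21.925
```

View pics/g7.png

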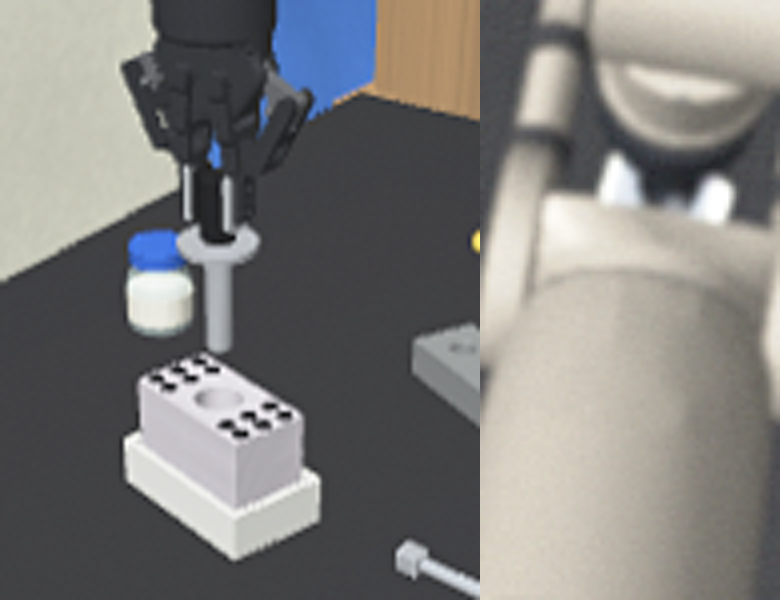

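```bash
python3 - <<'E'
from rod import *
S=Cam("side"); a=cv2.imread("pics/side7.png")
x,y=.5827,-.0225; zf=.123; k=8; x0,y0=215,120
b=cv2.resize(a[y0:y0+62,x0:x0+60],None,fx=k,fy=k,interpolation=cv2.INTER_CUBIC)
for P,c in((cyl(x,y,.009,zf,zf+.075),(0,0,255)),(cyl(x,y,.027,zf+.075,zf+.081),(0,200,0))):
    h=cv2.convexHull(S.proj(P).astype(np.float32)).reshape(-1,2)
    cv2.polylines(b,[((h-[x0,y0]+.5)*k).astype(int)],True,c,1)
cv2.imwrite("pics/g8.png",b)
E
```

```text
(no output)
```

View pics/g8.png

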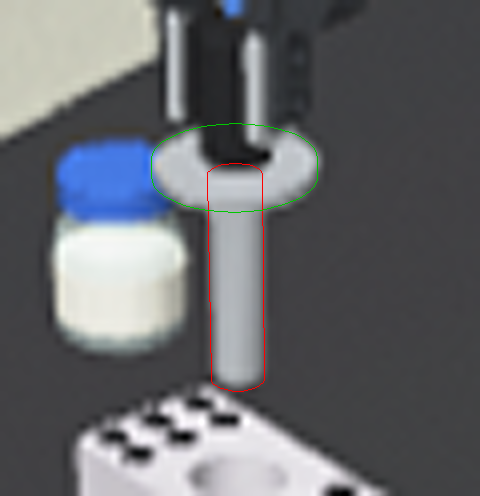

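The rod hangs plumb, and its outline matches the hole axis within about 1 px. Next I insert it, watching the force.

```bash
python3 - <<'E'
from h import *
from plant import arm,vision,let_go
x,y=.5835,-.0217
f0=np.array(arm.get_force()); ok=True
for z in(.165,.14,.115,.095,.084):
    arm.line_to([x,y,z],speed=.08); f=np.array(arm.get_force())-f0; print(z,f.round(1))
    if np.linalg.norm(f)>8: ok=False; break
while ok and z>.073:
    z-=.001; arm.line_to([x,y,z],speed=.04); f=np.array(arm.get_force())-f0
    if f[2]>5: break
print(z,f.round(1),arm.get_position(),arm.get_grip_width(),arm.get_time())
a=vision.camera("side"); cv2.imwrite("pics/side9.png",a)
cv2.imwrite('pics/g9.png',cv2.resize(a[100:230,190:310],None,fx=4.6,fy=4.6,interpolation=cv2.INTER_CUBIC))
E
```

```text
0.165 [-1.1 -0.5  0.2]
0.14 [-0.9 -0.3  1. ]
0.115 [-0.  -1.1  1. ]
0.095 [0.5 0.3 0.5]
0.084 [ 0.6 -0.7  0.7]
0.078 [-1.3  0.7  5.3] [ 0.58367007 -0.02173383  0.07843607] 0.022378856766518133 25.5917
```

View pics/g9.png

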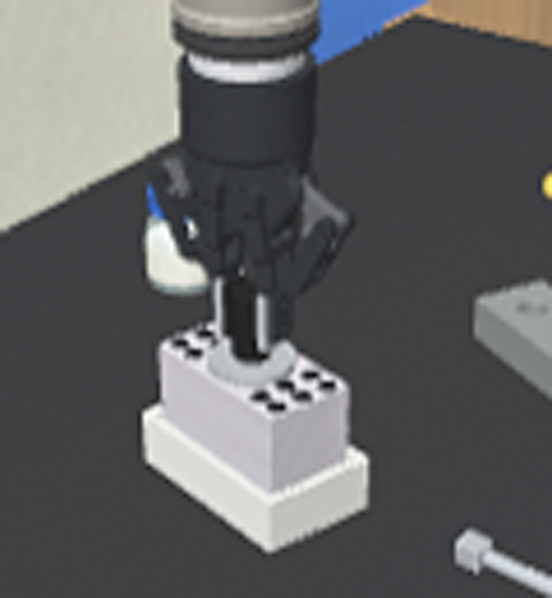

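Contact came at exactly the expected home height (TCP 0.078). Releasing and checking.

```bash
python3 - <<'E'
from rod import *
from wells import wells
from plant import arm,vision,let_go
let_go(); arm.wait(.1)
arm.line_to([.5835,-.0217,.2],speed=.15)
arm.reach([.45,.2,.3],Rz(0.)); arm.wait(.2)
print(arm.get_force(),arm.get_time())
S,T=Cam("side"),Cam("top")
for n in("top","side"): cv2.imwrite(f"pics/{n}10.png",vision.camera(n))
a=cv2.imread("pics/side10.png");t=cv2.imread("pics/top10.png")
out=[]
for im,cam,(x,y),(x0,y0) in((a,S,(.5827,-.0225),(210,140)),(t,T,(.5842,-.0208),(240,125))):
    k=6; b=cv2.resize(im[y0:y0+85,x0:x0+65],None,fx=k,fy=k,interpolation=cv2.INTER_CUBIC)
    for P,c in((cyl(x,y,.012,.092,.137),(0,0,255)),(cyl(x,y,.027,.086,.092),(0,200,0))):
        h=cv2.convexHull(cam.proj(P).astype(np.float32)).reshape(-1,2); cv2.polylines(b,[((h-[x0,y0]+.5)*k).astype(int)],True,c,1)
    out.append(b)
cv2.imwrite("pics/g10.png",np.hstack(out))
E
```

```text
[-0.76908042 -0.08945285  0.10449573] 28.6167
```

View pics/g10.png

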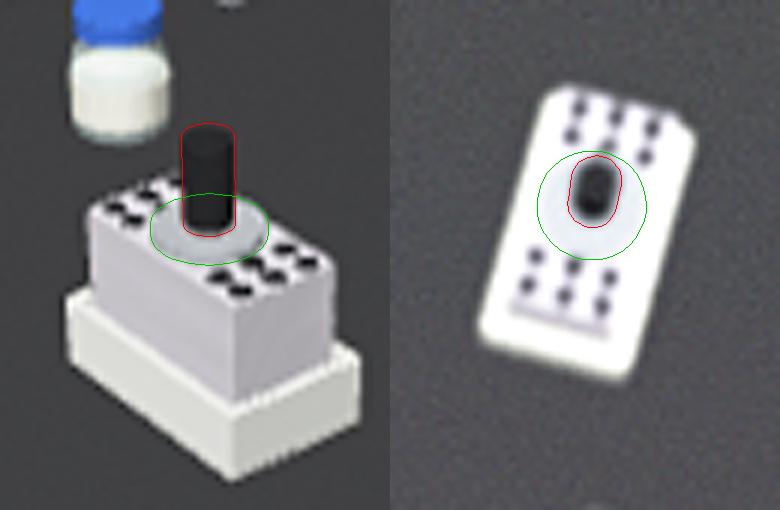

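View pics/side10.png

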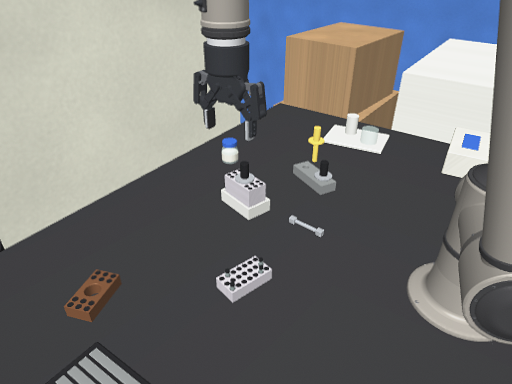

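The rod is home: the collar and grip outlines match the model at seated height in both views, and the stack is flush. Handing in.

```bash
python3 -c "
from plant import ticket,arm
print(ticket.job_done(),arm.get_time())"
```

```text
the job is handed in; nothing more can be done
the job is handed in; nothing more can be done
```

The job is done and handed in at about 29 s of the 56 s allowed. The loose white rack sits squarely on the docked one, and the long black-gripped rod is seated through both and released.

**Checks that passed:**
- **Rack alignment:** after release, all 12 wells of the upper rack lay within about 0.5 mm of the lower rack's measured positions, in both cameras, and the near faces were flush.
- **Rod seating:** contact came at the expected home height with about 5 N. After release, the collar and grip outlines matched the fully home model to about 1 px in both views. The arm is clear and touching nothing.

**What failed or disagreed:**
- **First rack grasp:** it closed on air because the fingertips stood about 20 mm higher than the stated tool point. I confirmed this in the side picture and grasped again 18 mm lower; the rack had not visibly moved.
- **Camera difference:** the two cameras disagreed by about 1.5 mm per axis. The offset was the same for both racks, so I averaged them for the moves and checked alignment per camera.

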